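Open the step bin by its pedal and ease the lid shut

ROBOT

A 6-joint arm with a two-finger parallel gripper is mounted at the origin on the work surface. World frame = base frame: x ahead of the robot, y to its left, z up, the work surface at z = 0. Lengths are in m, angles in degrees, forces in N, time in s.
With the tool pointing down it reaches from about 0.35 to 0.875 m from the base axis. Payload 4.2 kg.
Tool frame: the origin (TCP) lies midway between the tips of the shut fingers; the grasp point (between the pads) lies 19 mm behind it; y points along the fingers, z is the direction in which the jaws open and shut, and the axes are right-handed (so a half turn about y gives the same grasp; the last joint's range is limited). The gripper opens to 87 mm and grips with 3 to 60 N. Pads are 19 mm wide; open, the fingers measure 117 mm over their backs; the gripper's body (75 mm by 190 mm) begins 51 mm behind the grasp point.
Start: joints at [90.619, 22.042, 0.453, 0, -68.411, -14.817], TCP at [0.153, 0.606, 0.223] pointing down, gripper open.
Joint ranges: [-179.83, 179.83], [-69.29, 118.12], [-61.27, 80.66], [-181.25, 117.63], [-171.15, -9.14], [-177.46, 177.46]. Speed limits (degrees/s): [159.86, 159.86, 180, 180, 180, 180].

INTERFACE

Orientations are given as [roll, pitch, yaw] about the fixed x, y, z axes, in that order (R = Rz(yaw) Ry(pitch) Rx(roll)).
In Python, from workcell import env gives the robot as it stands. The module is installed in compiled form; this text tells all that it offers. Calls block until the motion is done:
- env.goto(position, orientation): joint-space move of the TCP to a pose.
- env.move_straight(position, rotation=None, rate=0.15, force_limit=None): straight line of the TCP; rotation=None keeps the orientation; rate is the mean speed in m/s. With force_limit (N) it stops when the force on the tool has changed by that much, and returns True; else False.
- env.set_joints(angles): joint-space move.
- env.gripper_to(opening, grasp_force=None): opening from 0.0 (shut) to 1.0 (fully open); grasp_force is the grip in N (None keeps the last); returns when the fingers have stopped.
- env.dwell(seconds).
- env.inverse_kinematics(position, orientation): joint angles nearest the present ones, or None.
- env.read_state(): the state.
- env.grab_frame(name): name is "side" or "top"; returns a dict with "image" (400x640x3 uint8, blue, green, red), "fx", "fy", "cx", "cy" (pixels), "D" ([k1, k2, p1, p2, k3] as OpenCV has them; the pictures are not rectified), "position" and "orientation" of the camera in the world. Camera axes: x right, y up, looking along -z (the intrinsics and any distortion apply to the point x, -y, -z); pixel columns grow to the right and rows downward; lengths in m; the calibration is good to about 2 mm. A picture is of the moment at which its call begins. There is no depth.
A pose or a line that the arm cannot do raises env.Unreachable and nothing moves.
- env.close_job(): hands the job in, once; it reports no verdict.
Trained networks look in a picture, given as the dict that the camera call returned (one of the last four; its "shot" number tells which), for a name from the list of things; names that differ only in an ending like _2 or _b are one class to them, and where a whole thing is asked for, a point or a joint stands for the part that bears it (a point fixed in the world has none). Each returns a list of dicts, best first, with "score" (0 to 1); they miss things now and then, are a little off and sometimes report something else, mostly with a low value. They report only what shows in the picture. A call takes as long as a camera call.
- env.search_frame(picture, thing): "xyz" ([x, y, z] in m, in world coordinates, good to about 4 mm: the middle of the surface that is visible of it).
- env.trace(picture, thing): "mask" (400x640 bool, what is visible of it).
The state is a dict: "clock": time; "joint_positions": joint angles; "qvel": joint speeds; "joint_torque": joint torques, N m; "position": TCP position; "tool_rot": TCP orientation; "force": force on the tool from outside, world axes, zero at the start; "wrist_torque": the same for the moment, N m; "opening": opening from 0.0 (shut) to 1.0 (fully open).
Only numpy, scipy, OpenCV 4.12 (cv2) and the standard library are available. Lean on these libraries where they do the work, as an engineer would, in place of code of your own. Each camera call takes 0.05 s, during which the arm holds its last target.

TASK

With your fingertips, press the pedal of the small steel step bin all the way down so that its lid stands wide open, and hold it open for about three seconds so that I can see how full the bin is. Then let the pedal up slowly, so that the lid comes down gently and shuts without slamming, and take your hand away. Work the bin by its pedal alone: do not touch the lid, do not push or lift the bin, and leave the bottles and other things on the bench where they stand.

Things in the scene. Friction and masses are not known exactly. Their poses are not given: they have to be found in the camera images.
- bin: Small rectangular step bin, brushed steel on a black plinth, loose on the bench (about 1.8 kg). 140 mm deep (x), 166 mm wide (y), 215 mm high to its rim, 231 mm to the lid's top; a black rod cover stands out 19 mm at its back. Origin: centre of its underside. x points from the front (pedal side) to the back (hinge side), z up. Front face at x = -70 mm.
- pedal_tread (a point): Pressing point: middle of the pedal's upper face, 20 mm in from its front edge; it moves with the pedal. In the bin's frame it is at x = -111, y = 0, z = 41 mm at rest, and at x = -112, z = 21 mm with the pedal fully down. Its axes are the bin's at rest and tip with the pedal.
- pedal (a joint): The bin's pedal, in rad: 0 up at rest, 0.27 fully down on its stop. A steel tongue with a ribbed rubber tread, 64 mm wide, 6 mm thick, 61 mm out from the bin's front, hinged about the bin's y at x = -40, z = 28 mm. Linked by a rod: the lid turns 4.8 times its angle, both ways. It takes 5 to 9 N at first, 2 to 4 N wide open; no spring, light damping: the lid's weight drives it up.
- bin_lid (a joint): Hinge of the lid, along the top of the bin's back (bin frame x = 78 mm, z = 219 mm). Value in rad: 0 shut, 1.3 wide open (pedal fully down). If the pedal is let go the lid falls and slams; let down evenly over two seconds or more it shuts softly.
- lid_panel: The bin's flat steel lid, 148 mm by 170 mm by 12 mm, hinged at the back of the bin; its front edge rises as it opens, up to 0.37 m above the bench. Origin: on the hinge line, middle of the width; when shut its axes are the bin's, and the lid lies from x = -4 to -152 mm.
- bottle_left: Square clear dosing bottle with a white cap and bent spout, 62 mm by 62 mm, 176 mm high to the cap, beside the bin on its left. Origin: centre of its underside. Bystander.
- bottle_right: Square clear dosing bottle like the other, beside the bin on its right. Origin: centre of its underside. Bystander.
- dropper: Small white dropper bottle, diameter 30 mm, 56 mm high, in front of the bin to the right of the pedal. Origin: centre of its underside. Bystander.
- jar: Clear round jar with a white flip-top lid, diameter 98 mm, 118 mm high, in front of the bin and further out on its left. Origin: centre of its underside. Bystander.
- cups: Stack of white measuring cups, mouths down, diameter 78 mm, 104 mm high, in front of the bin and further out on its right. Origin: centre of its underside. Bystander.

How it is judged:
By the outcome, as a careful person would: the job done as asked, in the order asked, and still so for the second after the job is handed in, with the robot touching nothing.
It also fails if it takes over 48 s, if anything falls off the work surface, if the arm or the gripper's body presses on something with over 40 N, if the wrist force passes 120 N, or if a joint passes its speed limit or range.

## Working session

There is one attempt and no reset: what is moved stays moved. The work goes in short steps, each a Python script; the robot and the scene stay as the last script left them, time stands still between calls to the robot, and variables do not carry over. Pictures are saved under pics/ and viewed, and the job is handed in when it is done.

```bash
mkdir -p pics
python3 - <<'E'
from workcell import env
import cv2
s=env.read_state();print(s['clock'],s['position'],s['tool_rot'],s['force'])
for n in("side","top"):
    p=env.grab_frame(n);cv2.imwrite(f"pics/{n}0.png",p["image"]);print(n,p["position"],p["orientation"],p["fx"],p["cx"],p["cy"],p["D"])
    for t in("bin","pedal_tread","lid_panel","pedal","bottle_left","bottle_right","dropper","jar","cups"):
        r=env.search_frame(p,t);print(t,[( [round(float(v),4) for v in d["xyz"]],round(d["score"],2)) for d in r[:3]])
print(env.read_state()['clock'])
E
```

```text
0.0 [0.15314757 0.60532527 0.22147901] [-8.98764154e+01  6.13039247e-03  1.65790639e+02] [-1.19012071 -0.57706697 -0.10192575]
side [0.11684334 0.66868955 0.93038915] [  44.22308253   -0.39330532 -141.9623096 ] 487.1580876406595 318.93701926944914 200.07612316756914 [0.02490418 0.         0.         0.         0.        ]
bin [([0.6027, -0.064, 0.211], 0.64)]
pedal_tread [([0.5319, -0.1509, 0.0419], 0.74)]
lid_panel [([0.6166, -0.1001, 0.2329], 0.89), ([0.3832, 0.0709, 0.1128], 0.48), ([0.5972, -0.3623, 0.0592], 0.41)]
pedal [([0.5288, -0.1502, 0.0368], 0.81)]
bottle_left [([0.538, 0.0344, 0.1207], 0.59), ([0.615, -0.0982, 0.2315], 0.36), ([0.6158, -0.102, 0.231], 0.26)]
bottle_right [([0.6851, -0.242, 0.1905], 0.53), ([0.5391, 0.0359, 0.1196], 0.34)]
dropper [([0.5662, -0.2693, 0.0357], 0.75)]
jar [([0.3832, 0.0699, 0.1134], 0.79)]
cups [([0.5956, -0.3631, 0.0573], 0.78)]
top [0.29588078 0.08121922 1.53038721] [ 11.58131003  -0.23096839 -93.09944949] 473.4957938130091 320.8361303385442 200.14486057950373 [-0.12153147  0.          0.          0.          0.        ]
bin [([0.6036, -0.1059, 0.2268], 0.98)]
pedal_tread [([0.6207, -0.1134, 0.2291], 0.15)]
lid_panel [([0.6206, -0.117, 0.2333], 0.86)]
pedal [([0.5338, -0.1541, 0.0394], 0.94)]
bottle_left [([0.532, 0.0198, 0.1583], 0.84)]
bottle_right [([0.6683, -0.2393, 0.176], 0.62)]
dropper [([0.5692, -0.2684, 0.0368], 0.53)]
jar [([0.3906, 0.0547, 0.1139], 0.72)]
cups [([0.5973, -0.3731, 0.0778], 0.91)]
1.0
```

View pics/side0.png

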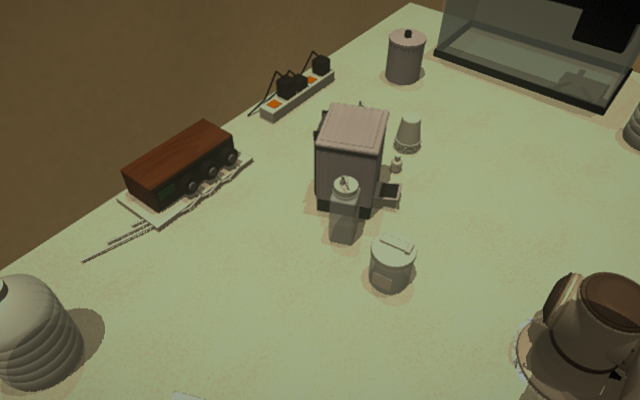

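View pics/top0.png

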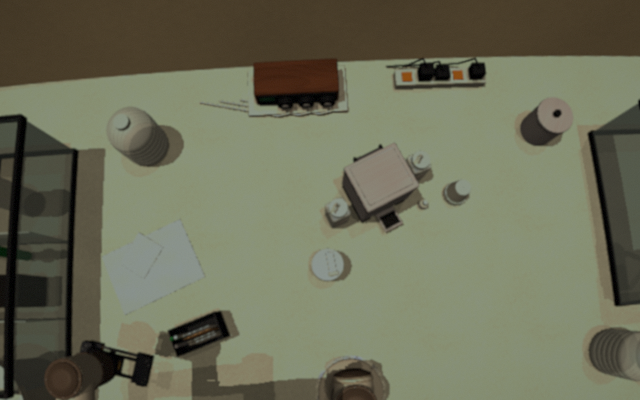

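Side view: bin with lid at (350,130), pedal at (390,192), left bottle in front of it at (345,210), jar at (392,263), dropper at (396,163), cups at (408,133). Top view: lid at (380,180), pedal at (389,220). Next is the bin yaw from the masks.

```bash
cat > h.py <<'E'
from workcell import env
import numpy as np, cv2
from scipy.spatial.transform import Rotation as R
def cam(p):
    K=np.array([[p["fx"],0,p["cx"]],[0,p["fy"],p["cy"]],[0,0,1]]);Rw=R.from_euler('xyz',p["orientation"],degrees=True).as_matrix()
    return K,np.array(p["D"],float),Rw@np.diag([1,-1,-1]),np.array(p["position"])
def toplane(p,px,z):
    K,D,Rc,t=cam(p);u=cv2.undistortPoints(np.array(px,float).reshape(-1,1,2),K,D).reshape(-1,2)
    d=np.c_[u,np.ones(len(u))]@Rc.T
    return t+d*((z-t[2])/d[:,2])[:,None]
def proj(p,X):
    K,D,Rc,t=cam(p);return cv2.projectPoints(np.array(X,float).reshape(-1,1,3),cv2.Rodrigues(Rc.T)[0],-Rc.T@t,K,D)[0].reshape(-1,2)
def binw(b,X):
    c,s=np.cos(b[2]),np.sin(b[2]);X=np.atleast_2d(X);return np.c_[b[0]+c*X[:,0]-s*X[:,1],b[1]+s*X[:,0]+c*X[:,1],X[:,2]]
E
python3 - <<'E'
from h import *
for n in("side","top"):
    p=env.grab_frame(n);img=p["image"].copy()
    for t,z in(("lid_panel",.231),("pedal",.040)):
        r=env.trace(p,t)
        m=r[0]["mask"].astype(np.uint8);c=max(cv2.findContours(m,0,1)[0],key=cv2.contourArea).reshape(-1,2)
        w=toplane(p,c,z)[:,:2].astype(np.float32)
        print(n,t,round(r[0]["score"],2),cv2.minAreaRect(w*1000))
        cv2.drawContours(img,[c.reshape(-1,1,2)],-1,(0,0,255) if t=="pedal" else (0,255,0),1)
    x,y=(350,155) if n=="side" else (385,190)
    cv2.imwrite(f"pics/{n}1.png",cv2.resize(img[y-65:y+65,x-80:x+80],None,fx=5,fy=4.6*5/4.6,interpolation=2)[:600])
    cv2.imwrite(f"pics/{n}1b.png",cv2.resize(p["image"][y-60:y+60,x-80:x+80],None,fx=5,fy=5,interpolation=2))
E
```

```text
side lid_panel 0.61 ((616.8943481445312, -107.66390991210938), (150.55580139160156, 182.60415649414062), 24.39188575744629)
side pedal 0.65 ((528.230712890625, -152.88427734375), (67.66322326660156, 68.24501037597656), 29.47606086730957)
top lid_panel 0.97 ((621.5155639648438, -110.65481567382812), (152.2303009033203, 171.7609100341797), 25.045839309692383)
top pedal 0.86 ((528.6271362304688, -154.44992065429688), (65.87478637695312, 64.98104095458984), 23.44681167602539)
```

Run:
```python
from h import *
b=[.621,-.110,np.deg2rad(25)]
print(binw(b,[[-111,0,41]]*np.array([.001])))
for n in("side","top"):
    p=env.grab_frame(n);x,y=(355,150) if n=="side" else (385,190)
    im=cv2.resize(p["image"][y-60:y+60,x-80:x+80],None,fx=5,fy=5,interpolation=2)
    im=np.clip(im.astype(float)*1.6,0,255).astype(np.uint8)
    for P,c in(([[-74,85,231],[74,85,231],[74,-85,231],[-74,-85,231]],(0,255,0)),([[-70,83,0],[70,83,0],[70,-83,0],[-70,-83,0]],(255,255,0)),([[-131,32,46],[-131,-32,46],[-70,-32,36],[-70,32,36]],(0,0,255)),([[-111,0,41],[-112,0,41]],(255,0,255))):
        q=(proj(p,binw(b,np.array(P)*.001))-[x-80,y-60]+.5)*5-.5
        cv2.polylines(im,[q.round().astype(np.int32).reshape(-1,1,2)],True,c,1)
    cv2.imwrite(f"pics/{n}2.png",im)
```

```text
[[ 0.52039984 -0.15691063  0.041     ]]
```

View pics/side2.png

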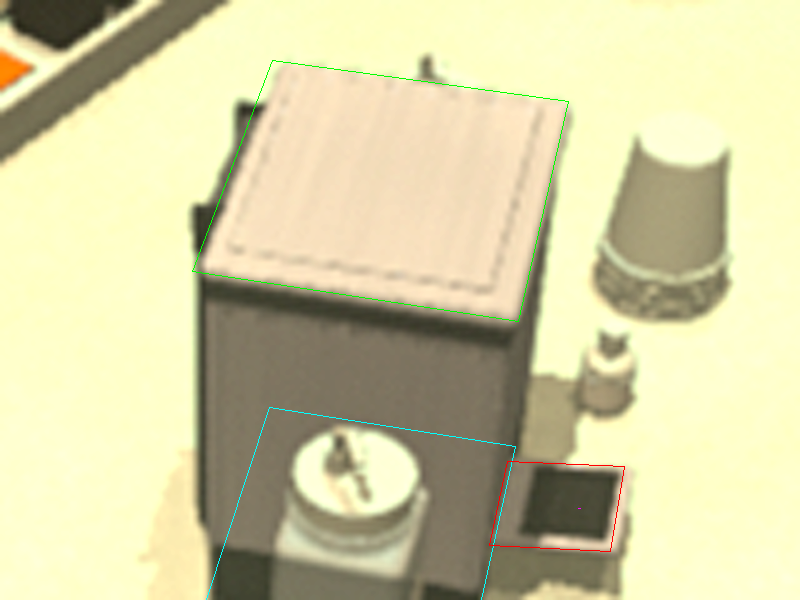

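View pics/top2.png

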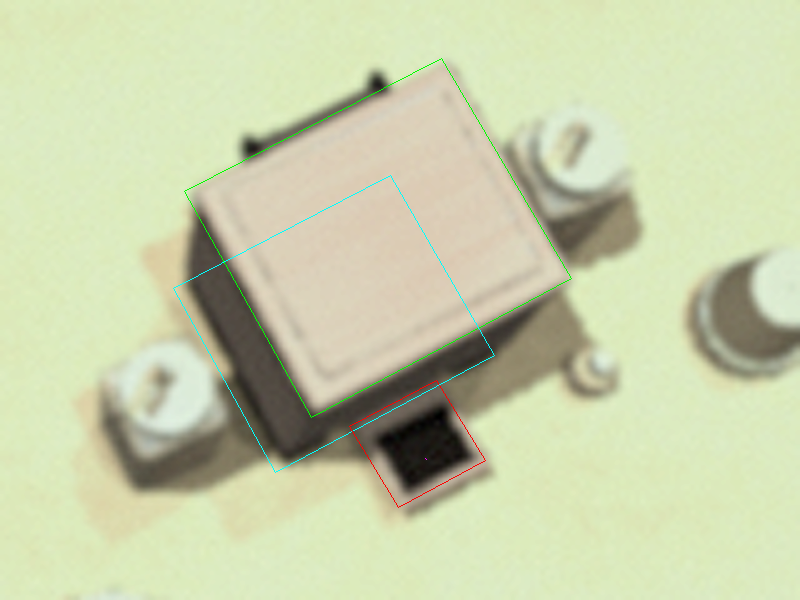

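Both overlays match the images to about 2 mm. In the side view the pedal tread is at about (580,505) in the crop, and in the top view at (425,458). I'll approach with the fingers shut, leaning 30° away from the bin.

```bash
cat >> h.py <<'E'
b=[.621,-.110,np.deg2rad(25)]
th=np.deg2rad(30)
xb=np.array([np.cos(b[2]),np.sin(b[2]),0]);yb=np.array([-xb[1],xb[0],0]);zz=np.array([0,0,1.])
ty=np.sin(th)*xb-np.cos(th)*zz
def ori(s):
    tz=s*yb;return R.from_matrix(np.c_[np.cross(ty,tz),ty,tz]).as_euler('xyz',degrees=True)
def tcp(x,z): return binw(b,[[x,0,z]])[0]
E
python3 - <<'E'
from h import *
for s in(1,-1):
  print(s,ori(s))
  for P in(tcp(-.105,.05),tcp(-.105,.02),tcp(-.105,.05)-.2*ty,tcp(-.105,.05)-.25*ty,):
    q=env.inverse_kinematics(P,ori(s));print(P.round(3),None if q is None else np.round(q,1))
E
```

```text
1 [-90. -30.  25.]
[ 0.526 -0.154  0.05 ] [-14.1  21.1 -23.4 -42.3 -27.9 -16. ]
[ 0.526 -0.154  0.02 ] [-15.3  24.3 -23.3 -46.9 -26.3 -10. ]
[ 0.435 -0.197  0.223] [-20.6   1.2 -22.1 -28.5 -48.4 -28.7]
[ 0.413 -0.207  0.267] [-23.2  -2.4 -19.4 -27.  -55.1 -29.7]
-1 [ -90.   30. -155.]
[ 0.526 -0.154  0.05 ] [-14.1  21.1 -23.4 -42.3 -27.9 164. ]
[ 0.526 -0.154  0.02 ] [-15.3  24.3 -23.3 -46.9 -26.3 170. ]
[ 0.435 -0.197  0.223] [-20.6   1.2 -22.1 -28.5 -48.4 151.3]
[ 0.413 -0.207  0.267] [-23.2  -2.4 -19.4 -27.  -55.1 150.3]
```

Run:
```python
from h import *
o=ori(1)
env.gripper_to(0.0,20)
s=env.read_state();print(s['clock'],s['opening'])
env.move_straight(s['position']+np.array([0,0,.15]),rate=.25)
P=tcp(-.105,.05)
env.goto(P-.26*ty,o);s=env.read_state();print(s['clock'],s['position'],s['force'])
env.move_straight(P-.03*ty,o,rate=.15);s=env.read_state();print(s['clock'],s['position'],P-.03*ty,s['force'])
for n in("side","top"):
    p=env.grab_frame(n);x,y=(355,150) if n=="side" else (385,190)
    if n=="side":x,y=370,150
    im=cv2.resize(p["image"][y-60:y+60,x-80:x+80],None,fx=5,fy=5,interpolation=2);cv2.imwrite(f"pics/{n}3.png",im)
```

```text
2.925 0.006117905395277949
6.6917 [ 0.4084119  -0.20901632  0.27522526] [-0.4626678  -0.34219611 -1.00439694]
8.375 [ 0.51241106 -0.16098069  0.07678862] [ 0.51224307 -0.16071419  0.07598076] [0.64451042 0.40413624 0.27833574]
```

View pics/side3.png

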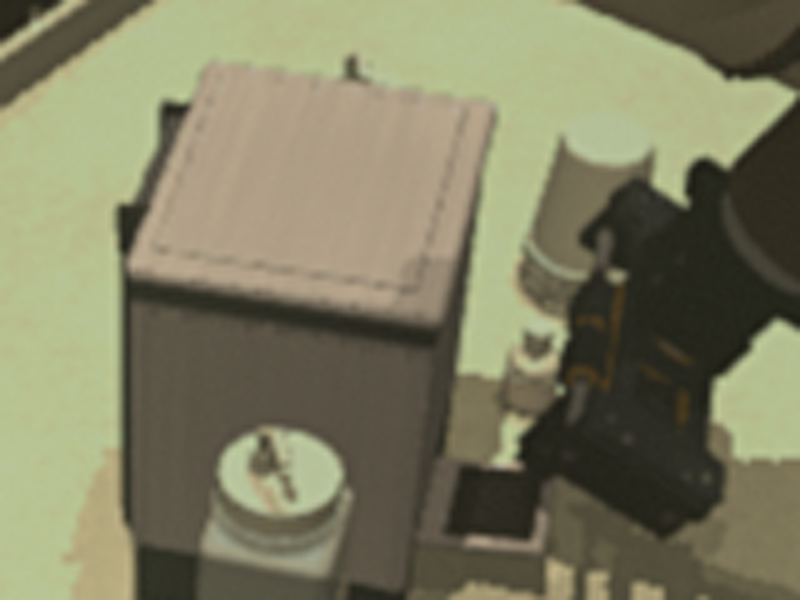

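View pics/top3.png

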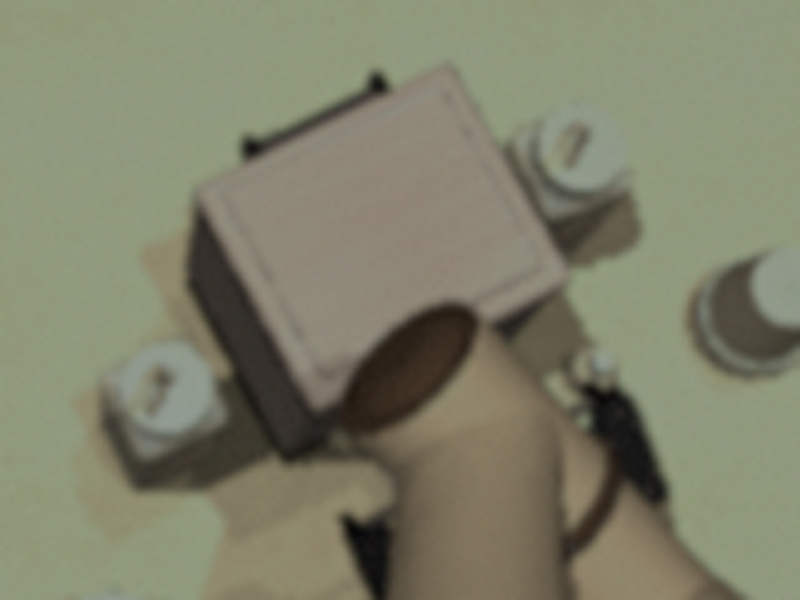

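The hover pose is correct, with the fingertips over the pedal side (about (530,450) in the side crop). In the top view the brown forearm overlaps the lid front at (420,350), so I'll check its height in the full view.

Run:
```python
from h import *
for n in("side","top"):
    p=env.grab_frame(n);cv2.imwrite(f"pics/{n}4.png",p["image"])
s=env.read_state();print(s['clock'],np.round(s['joint_positions'],1))
```

```text
8.575 [-14.7  17.7 -24.1 -39.5 -30.2 -18.8]
```

View pics/side4.png

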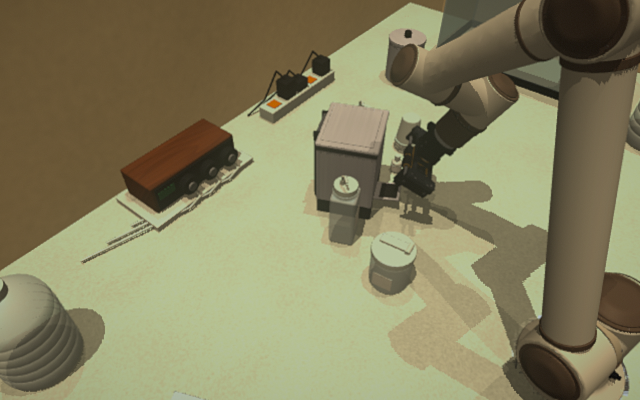

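View pics/top4.png

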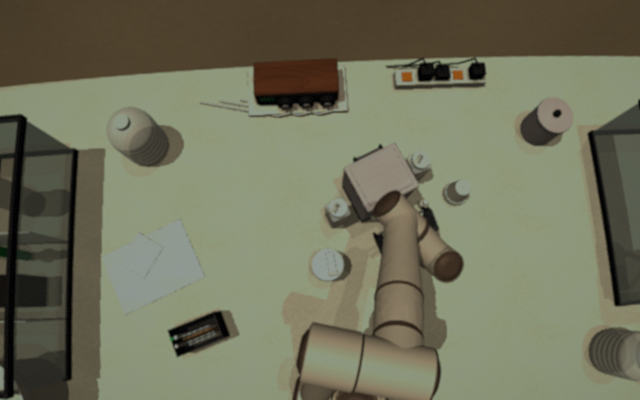

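Wrist end cap: side (404,66), top (389,204). I'll triangulate it.

Run:
```python
from h import *
ps={n:env.grab_frame(n) for n in("side","top")}
def tri(a,c):
    A=[];B=[]
    for n,u in(("side",a),("top",c)):
        t=np.array(ps[n]["position"]);d=toplane(ps[n],[u],0)[0]-t;d/=np.linalg.norm(d);M=np.eye(3)-np.outer(d,d);A.append(M);B.append(M@t)
    return np.linalg.lstsq(np.vstack(A),np.hstack(B),rcond=None)[0]
def tobin(X):d=X-[b[0],b[1],0];return np.array([d@xb,d@yb,d[2]])
for a,c in(((404,66),(389,204)),((393,70),(380,212)),((400,82),(398,196)),((500,92),(449,265))):
    X=tri(a,c);print(X.round(3),"bin",tobin(X).round(3))
```

```text
[ 0.502 -0.095  0.439] bin [-0.102  0.064  0.439]
[ 0.495 -0.066  0.443] bin [-0.096  0.093  0.443]
[ 0.528 -0.131  0.377] bin [-0.093  0.02   0.377]
[ 0.353 -0.244  0.365] bin [-0.3   -0.009  0.365]
```

The forearm end is at bin x≈-0.10, z≈0.44. With the pedal down that should be about (-0.09, 0.38), roughly 235 mm from the hinge against the lid's 153 mm radius. That leaves about 30 mm or more, so I'll go on and check halfway.

Run:
```python
from h import *
o=ori(1)
def st(l):
    s=env.read_state();print(l,round(s['clock'],2),np.round(s['position'],4),'F',np.round(s['force'],1));return s
env.move_straight(tcp(-.109,.055),o,rate=.08);s=st('above')
f=env.move_straight(tcp(-.109,.036),o,rate=.015,force_limit=3);s=st(f)
zc=s['position'][2]
env.move_straight(tcp(-.109,zc-.008),o,rate=.012);st('8mm')
for n in("side","top"):
    p=env.grab_frame(n);cv2.imwrite(f"pics/{n}5.png",p["image"][0:300,160:600])
st('end')
```

```text
above 9.12 [ 0.522  -0.1559  0.054 ] F [ 0.4 -0.1 -1.1]
True 9.82 [ 0.5223 -0.1561  0.0464] F [-0.6  0.1  5.7]
8mm 10.61 [ 0.5216 -0.1564  0.0386] F [-3.3 -1.2  6.2]
end 10.71 [ 0.5216 -0.1564  0.0386] F [-3.4 -1.3  5.3]
```

View pics/side5.png

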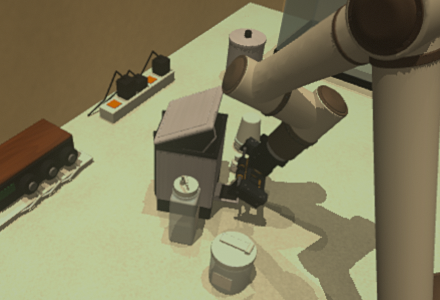

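View pics/top5.png

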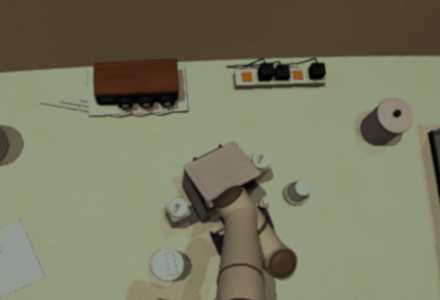

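Contact came at TCP z=0.046 as expected, and the lid is open about 30°. I'll measure the forearm clearance closely before going further.

Run:
```python
from h import *
for n,x,y in(("side",390,100),("top",390,190)):
    p=env.grab_frame(n)
    im=cv2.resize(p["image"][y-60:y+60,x-80:x+80],None,fx=5,fy=5,interpolation=2);im=np.clip(im*1.5,0,255).astype(np.uint8);cv2.imwrite(f"pics/{n}6.png",im)
    # circle about hinge radius .153 at phi 45deg: lid tip edge
    for ph in(30,45,60):
        q=proj(p,binw(b,[[.078-.152*np.cos(np.deg2rad(ph)),yy,.219+.152*np.sin(np.deg2rad(ph))] for yy in(-.085,0,.085)]));print(n,ph,((q-[x-80,y-60])*5).round(0).tolist())
```

```text
side 30 [[363.0, 230.0], [336.0, 332.0], [307.0, 446.0]]
side 45 [[318.0, 164.0], [289.0, 265.0], [256.0, 377.0]]
side 60 [[254.0, 109.0], [221.0, 208.0], [185.0, 318.0]]
top 30 [[549.0, 217.0], [414.0, 288.0], [277.0, 361.0]]
top 45 [[539.0, 163.0], [401.0, 235.0], [260.0, 309.0]]
top 60 [[517.0, 99.0], [378.0, 172.0], [235.0, 246.0]]
```

View pics/side6.png

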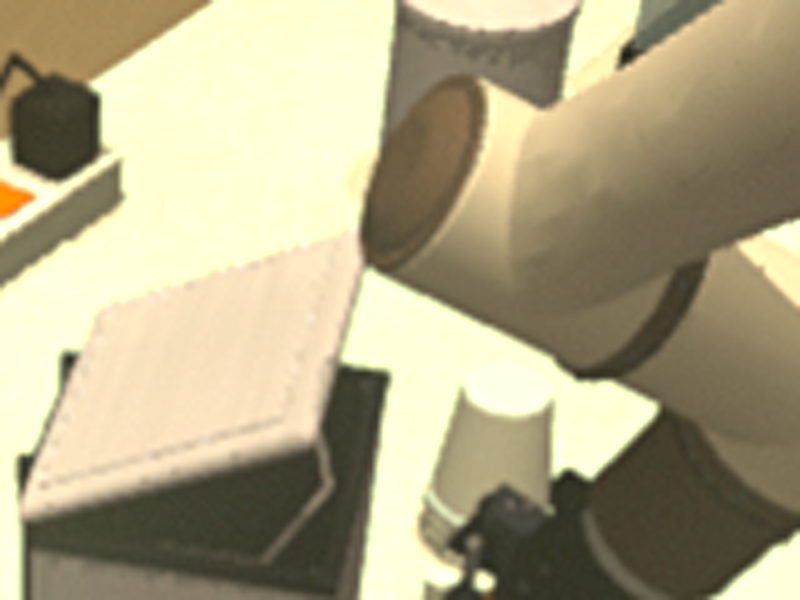

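View pics/top6.png

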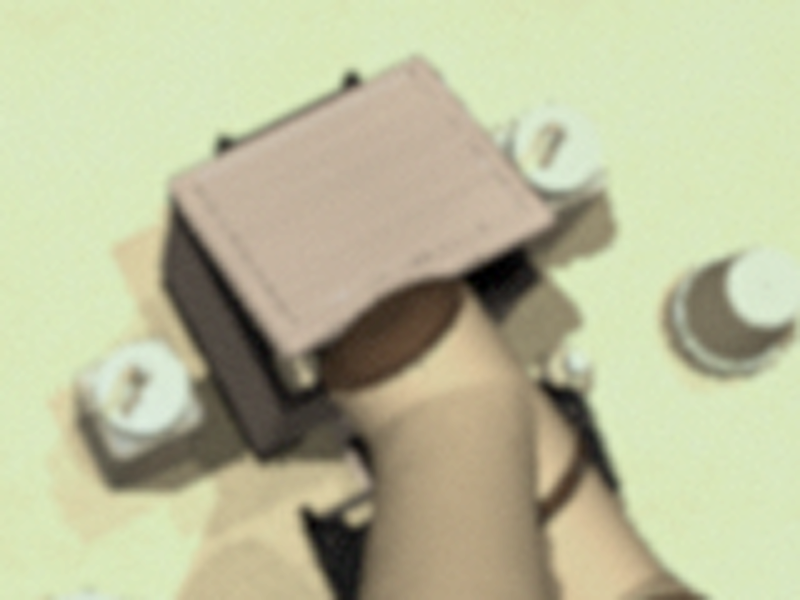

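At the current lid angle of about 35°, the lid corner at (363,235) in the side crop is just left of the forearm cap at (370,250). From here the lid moves further left in that view, away from the arm (at 45° and 60° the same corner is at x=318 and 254), so the arm doesn't block it. I'll press on to the stop.

Run:
```python
from h import *
o=ori(1)
def st(l):
    s=env.read_state();print(l,round(s['clock'],2),np.round(s['position'],4),'F',np.round(s['force'],1),'Fxb %.1f'%(s['force']@xb));return s
zc=.0464
f=env.move_straight(tcp(-.1105,zc-.0185),o,rate=.012,force_limit=9);s=st(f)
if not f:
  for k in range(8):
    f=env.move_straight(tcp(-.1105,zc-.0185-.001*(k+1)),o,rate=.01,force_limit=9);s=st((k,f))
    if f or s['force'][2]>12: break
for n,x,y in(("side",370,120),("top",385,190)):
    p=env.grab_frame(n);im=cv2.resize(p["image"][y-75:y+75,x-100:x+100],None,fx=4,fy=4,interpolation=2);cv2.imwrite(f"pics/{n}7.png",im)
st('end')
```

```text
False 11.84 [ 0.521  -0.1567  0.0279] F [1.2 0.5 1. ] Fxb 1.3
(0, False) 12.09 [ 0.5207 -0.1567  0.0267] F [ 0.6 -0.1  1. ] Fxb 0.6
(1, False) 12.34 [ 0.5206 -0.1567  0.0257] F [0.  0.2 0.9] Fxb 0.1
(2, False) 12.59 [ 0.5208 -0.1567  0.0252] F [-1.1  0.1  4.2] Fxb -0.9
(3, False) 12.84 [ 0.5209 -0.1567  0.0249] F [-3.7 -0.1 10.4] Fxb -3.4
(4, False) 13.09 [ 0.521  -0.1567  0.0247] F [-5.8 -0.6 15. ] Fxb -5.5
end 13.19 [ 0.521  -0.1567  0.0247] F [-6.2  0.4 16. ] Fxb -5.4
```

View pics/side7.png

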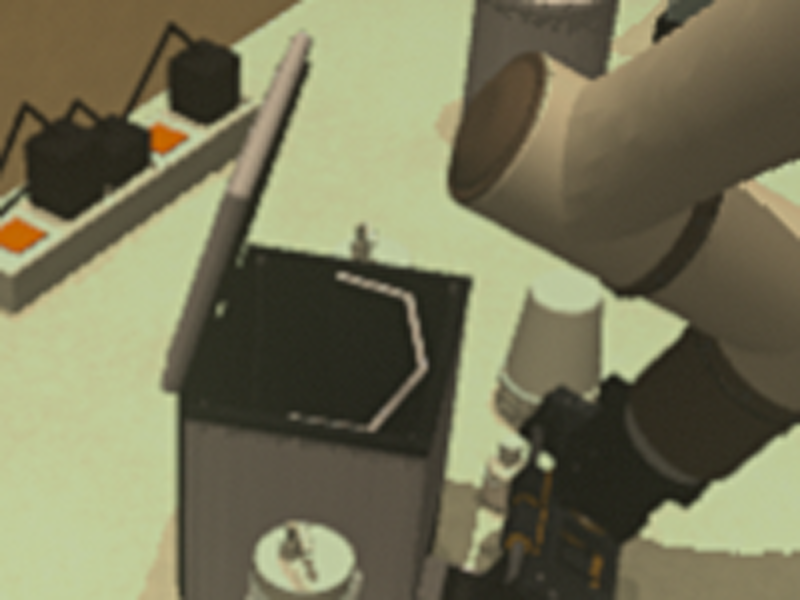

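View pics/top7.png

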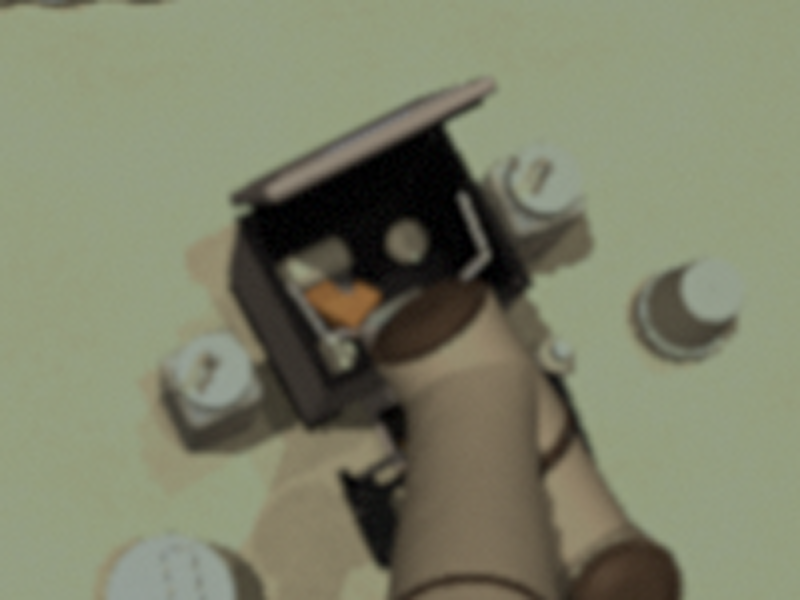

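The lid is wide open (side crop: standing from (175,385) to (305,40)) and the pedal is on its stop at 16 N. I'll ease the force a little, hold for 3 s, then let the pedal up slowly.

Run:
```python
from h import *
o=ori(1)
def st(l):
    s=env.read_state();print(l,round(s['clock'],2),np.round(s['position'],4),'F',np.round(s['force'],1),'Fxb %.1f'%(s['force']@xb));return s
zc=.0464
env.move_straight(tcp(-.1105,zc-.0222),o,rate=.01);st('eased')
env.dwell(1.5);st('hold')
p=env.grab_frame("side");x,y=370,120;im=cv2.resize(p["image"][y-75:y+75,x-100:x+100],None,fx=4,fy=4,interpolation=2);cv2.imwrite("pics/hold.png",im)
env.dwell(1.8);st('hold end')
env.move_straight(tcp(-.1095,zc+.003),o,rate=.0045);st('up')
for n,x,y in(("side",370,120),("top",385,190)):
    p=env.grab_frame(n);im=cv2.resize(p["image"][y-75:y+75,x-100:x+100],None,fx=4,fy=4,interpolation=2);cv2.imwrite(f"pics/{n}8.png",im)
st('end')
```

```text
eased 13.47 [ 0.5209 -0.1567  0.025 ] F [-3.  -0.4  8.8] Fxb -2.9
hold 14.97 [ 0.5209 -0.1567  0.025 ] F [-3.1  0.6  9.9] Fxb -2.6
hold end 16.82 [ 0.5209 -0.1567  0.025 ] F [-3.2  0.1  8.7] Fxb -2.8
up 22.58 [ 0.5218 -0.1563  0.0494] F [ 1.1 -0.1  1.3] Fxb 1.0
end 22.68 [ 0.5218 -0.1563  0.0494] F [-0.1  0.2  0.2] Fxb -0.0
```

View pics/hold.png

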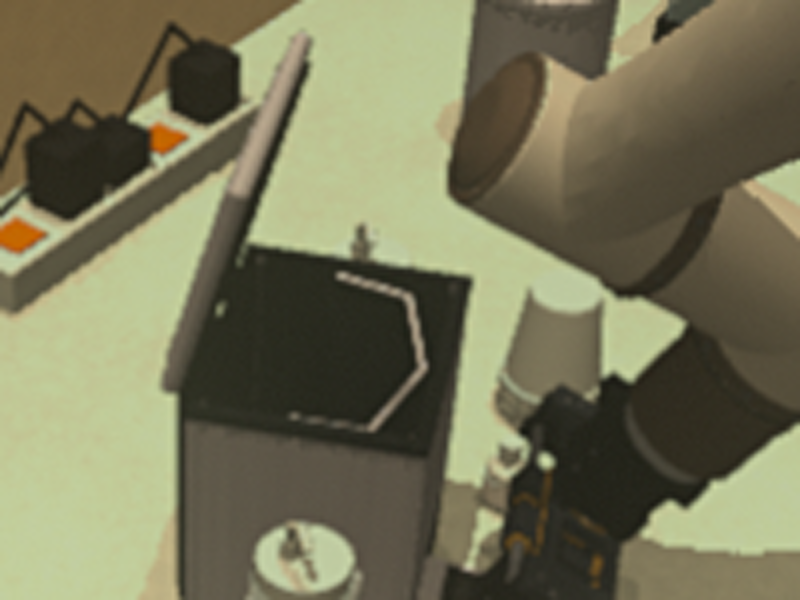

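View pics/side8.png

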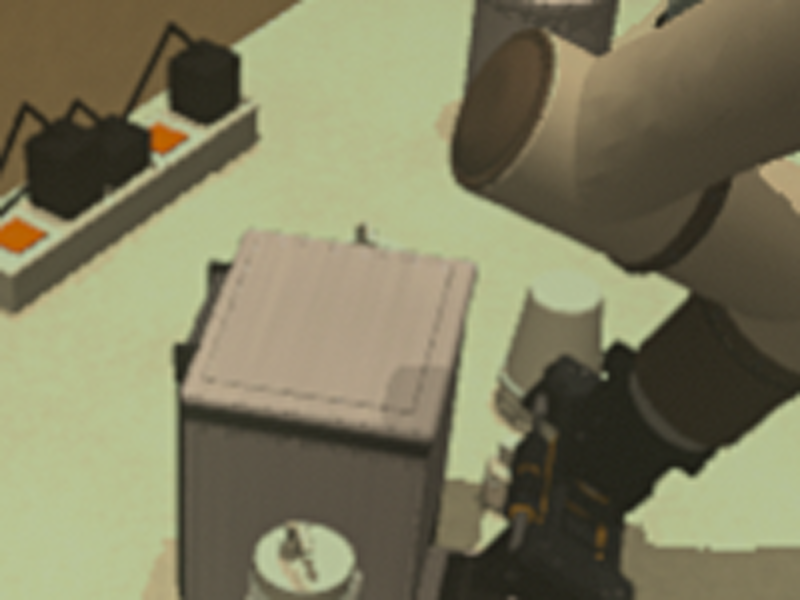

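The lid stayed wide open through the hold and is now shut (side crop: lid from (185,400) to (475,265)), with no force left on the fingers. I'll back away and check.

Run:
```python
from h import *
o=ori(1)
P=tcp(-.1095,.0494)
env.move_straight(P-.02*ty,o,rate=.04);env.move_straight(P-.25*ty,o,rate=.15)
s=env.read_state();print(s['clock'],s['position'],s['force'])
for n in("side","top"):
    p=env.grab_frame(n)
    x,y=(355,150) if n=="side" else (385,190)
    a=cv2.imread(f"pics/{n}0.png")[y-60:y+60,x-80:x+80];c=p["image"][y-60:y+60,x-80:x+80]
    cv2.imwrite(f"pics/{n}9.png",cv2.resize(np.hstack([a,c]),None,fx=2.5,fy=2.5,interpolation=2))
    for t,z in(("lid_panel",.231),("pedal",.040)):
        r=env.trace(p,t)
        if r:
            m=r[0]["mask"].astype(np.uint8);k=max(cv2.findContours(m,0,1)[0],key=cv2.contourArea).reshape(-1,2)
            print(n,t,cv2.minAreaRect((toplane(p,k,z)[:,:2]*1000).astype(np.float32)))
    for t in("bottle_left","bottle_right","dropper","jar","cups"):
        r=env.search_frame(p,t);print(n,t,[np.round(d["xyz"],3).tolist() for d in r[:1]])
```

```text
25.0167 [ 0.40833826 -0.20880955  0.26506259] [-0.3489409  -0.0379798  -0.88470365]
side lid_panel ((339.9042663574219, 169.92831420898438), (82.78919219970703, 139.58261108398438), 19.552894592285156)
side pedal ((527.9661254882812, -152.42193603515625), (64.62626647949219, 70.87818145751953), 25.87842559814453)
side bottle_left [[0.538, 0.038, 0.12]]
side bottle_right [[0.594, -0.364, 0.055]]
side dropper [[0.568, -0.271, 0.03]]
side jar [[0.382, 0.072, 0.113]]
side cups [[0.596, -0.363, 0.056]]
top lid_panel ((620.1834716796875, -112.18135833740234), (151.45787048339844, 172.53244018554688), 24.17909812927246)
top pedal ((529.1193237304688, -155.60293579101562), (66.24796295166016, 63.878726959228516), 26.64731788635254)
top bottle_left [[0.533, 0.016, 0.159]]
top bottle_right [[0.67, -0.242, 0.177]]
top dropper [[0.569, -0.268, 0.037]]
top jar [[0.392, 0.054, 0.117]]
top cups []
```

View pics/side9.png

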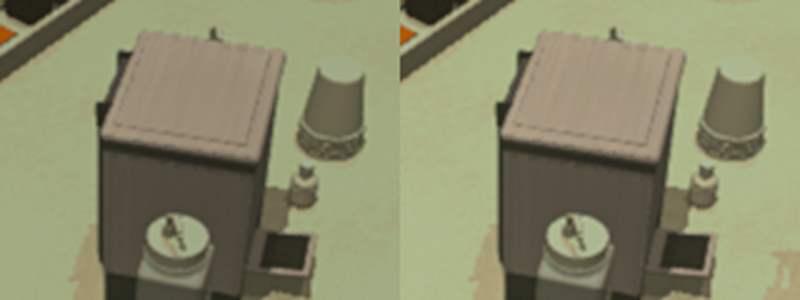

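View pics/top9.png

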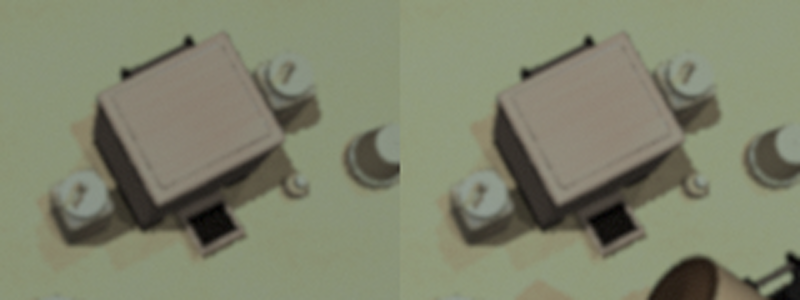

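The before and after crops match: lid shut, pedal up, bin and neighbours unmoved, hand clear.

```bash
python3 -c "
from workcell import env
env.close_job()"
```

```text
the job is handed in; nothing more can be done
```

The job is done and handed in: I worked the bin by its pedal alone, with shut fingertips leaning 30° away from the bin. The last check was at about 25 s of the 48 s allowed.

- **Opening and hold:** The pedal went down to its stop with a peak of about 16 N. I eased that to about 9 N and held it there for about 3.3 s; a picture taken during the hold shows the lid wide open.
- **Closing:** I let the pedal up evenly over about 5.7 s. The lid was shut and the fingers were off the pedal at the end. I judged the soft closing by that timing, as I had no picture of the moment it shut.
- **Final checks:** With the hand withdrawn, the before and after pictures match in both views: lid shut, pedal up, and the bin in place to within about 2 mm, which is the measuring accuracy. The bottles, dropper, jar and cups look unmoved.
- **Disagreements:** In the last side picture the network mistook other objects for the lid and the right bottle, and it missed the cups in the last top picture. The pictures themselves show all three in place.

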